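# Proof the punch-stand clamp screw and close the flap

## Task

Check that the clamp screw of the punch stand is tight: push the black crank handle clockwise (seen from above) with about 10 N, hold that push steadily for about two seconds and let go again, without turning the screw. Then fold the steel flap fully down over the punches, and leave the die button, the red shim case and the spare punch where they are.

Things in the scene. Friction and masses are not known exactly. Their poses are not given: they have to be found in the camera images.
- stand: Dark cast-iron slotted punch stand, fixed to the cabinet top: 150 x 170 mm foot, 55 mm high block; origin under its centre, x axis across it from the front (robot side) to the flap's hinge, y axis along the row of punches, z up. Four polished hex punches are clamped upright in it along y, their tips up to 115 mm above the cabinet top; four slim steel posts at its corners, up to 125 mm high, carry the flap.
- screw_top (a point): Point on the clamp screw's upright axis at the top of its steel collar (34 mm across), 62 mm above the cabinet top, turning with the screw; its x axis points along the unloaded crank bar. The screw sits in a round iron boss (48 mm across, 52 mm high) 135 mm from the stand's centre on the stand's -y side. The screw is already tight: it withstands about 17 N at the handle and turns if pushed harder, which spoils the clamping.
- screw (a joint): Angle of the clamp screw, rad; 0 as found, growing clockwise seen from above. It should stay 0.
- bar_handle (a point): Middle of the part of the black crank handle to push on: an upright round grip 18 mm in diameter, from 68 to 128 mm above the cabinet top, this point at 108 mm and 85 mm from the screw's axis, on the end of a level steel bar 12 mm thick (its top 76 mm above the cabinet top). The bar is stiff: under 10 N at the handle it springs only about 1.1 mm clockwise (about 9 N per mm) and springs back when let go; a push counts as about 10 N while it is between 7 and 14 N.
- flap (a joint): Opening angle of the flap, rad: 0 folded flat over the punches (top face 129 mm above the cabinet top), it starts half open at about 0.75 to 1.15 and stays where it is left (stiff hinge, 0.3 N m of friction).
- flap_hinge (a point): Middle of the flap's hinge line, 125 mm above the cabinet top, on the far side of the stand (60 mm along the stand's x); the hinge line runs along the stand's y. The point turns with the flap: its x axis points from the free edge to the hinge, its z axis out of the flap's outer (upper) face.
- flap_edge (a point): Point on the outer (upper) face of the flap in the yellow stripe, mid-width, 113 mm from the hinge line; the flap is a steel plate 130 mm long, 170 mm wide, 4 mm thick. Pressing down here folds it shut.
- die_button: Bystander: loose bronze ring 44 mm across, 25 mm high, origin under its centre.
- shim_case: Bystander: loose red plastic case 75 x 55 x 22 mm, origin under its centre.
- spare_punch: Bystander: loose polished hex punch standing upright on its 34 mm head, 68 mm high, origin under its centre.

How it is judged:
By the outcome, as a careful person would: the job done as asked, in the order asked, and still so for the second after the job is handed in, with the robot touching nothing.
It also fails if it takes over 64 s, if anything falls off the work surface, if the arm or the gripper's body presses on something with over 40 N, if the wrist force passes 120 N, or if a joint passes its speed limit or range.

## Robot

A 7-joint arm with a two-finger parallel gripper is mounted at the origin on the work surface. World frame = base frame: x ahead of the robot, y to its left, z up, the work surface at z = 0. Lengths are in m, angles in degrees, forces in N, time in s.
With the tool pointing down it reaches from about 0.4 to 0.75 m from the base axis. Payload 19.5 kg.
Tool frame: the origin (TCP) lies between the finger pads; the fingertips stand finger_overhang ahead of it and the grasp point (between the pads) lies 5 mm behind it (finger_overhang is the distance from the TCP to the fingertips, in m); z points along the fingers, y is the line along which they close (so a half turn about z gives the same grasp; the last joint's range is limited). The gripper opens to 85 mm and grips with 20 to 120 N. Pads are 22 mm wide; open, the fingers measure 114 mm over their backs; the gripper's body (76 mm by 85 mm) begins 54 mm behind the grasp point. The pads swing forward as they close: fully open they stand 13 mm farther back than shut.
Start: joints at [73.184, 40.479, -1.581, 85.061, 1.261, 54.483, -4.326], TCP at [0.143, -0.557, 0.245] pointing down, gripper open.
Joint ranges: [-155.06, 155.06], [-18.47, 123.98], [-90, 86.84], [0, 140.48], [-83.41, 263.41], [0, 116], [-161.91, 161.91]. Speed limits (degrees/s): [108.29, 108.29, 147.25, 147.25, 172.46, 172.46, 172.46].

## Interface

Orientations are given as [roll, pitch, yaw] about the fixed x, y, z axes, in that order (R = Rz(yaw) Ry(pitch) Rx(roll)).
In Python, from cell import * gives the robot as it stands. The module is installed in compiled form; this text tells all that it offers.
- The arm moves only by the shell command python3 -m pendant 'ROWS'. ROWS is a JSON object of lists of equal length, an entry for each row: "slide": the shift along the tool's x, y, z as a fraction of full scale, a list of three; "rot": the turn, a rotation vector about the tool's x, y, z as a fraction of full scale, a list of three; "jaw": the opening, from 0 (shut) to 1 (fully open). In form: {"slide": [[x, y, z], ...], "rot": [[wx, wy, wz], ...], "jaw": [jaw, ...]}. A call has 1 to 8 rows; each row shifts and turns the commanded pose from where the row before left it, along the tool's axes as they then stand; what a row does not reach is not made up. Full scale, the value 1, is 0.04 m for a shift and 4 degrees for a turn. A row lasts 1/12 s, in which the tool goes at most 41.7 mm and 7.16 degrees, less where a joint would pass 70% of its speed; a pose out of reach is approached as far as the arm can. A call with a number of a shift or a turn outside -1 to 1 is refused whole. A call with a gripper value outside its range is refused whole. The fingers move at their own pace and stop on an object; the grip force is fixed at half the most. Time passes only in rows, so rows that do not move let the fingers close. It gives the time, the measured TCP pose, the force, the opening and the grip force at its end, in the units of the state.
- get_state(): the state, without advancing time (a new reading comes with each control period).
- capture(name): name is "side" or "top" or "wrist"; returns the picture (420x560x3 uint8, blue, green, red); there is no depth.
- get_calibration(name): a dict with "K" (3x3 intrinsics, pixels), "extrinsics" (4x4, takes a point from camera to world coordinates). Camera axes: x right, y up, looking along -z (the intrinsics and any distortion apply to the point x, -y, -z); pixel columns grow to the right and rows downward; lengths in m; the calibration is good to about 2 mm. The wrist camera is an equidistant fisheye: a pixel r from the principal point sees the ray r / f radians off the axis. A picture is of the moment at which its call begins: read the wrist's pose just before it. get_calibration takes no time and is no camera call; for the wrist camera it gives the pose at the moment of the call.
- job_done(): hands the job in; it is judged then, once.
Trained networks look in the newest picture that a camera, given by its name, has taken for a name from the list of things; names that differ only in an ending like _2 or _b are one class to them, and where a whole thing is asked for, a point or a joint stands for the part that bears it (a point fixed in the world has none). Each returns a list of dicts, best first, with "conf" (0 to 1); they miss things now and then, are a little off and sometimes report something else, mostly with a low value. They report only what shows in the picture. A call takes as long as a camera call.
- outline_of(camera, name): "region" (420x560 bool, what is visible of it) and "position" ([column, row] in pixels, amid what is visible of it).
The state is a dict: "clock": time; "joint_positions": joint angles; "qd": joint speeds; "effort": joint torques, N m; "position": TCP position; "ee_rot": TCP orientation; "force": force on the tool from outside, world axes, zero at the start; "moment": the same for the moment, N m; "opening": opening from 0.0 (shut) to 1.0 (fully open); "finger_force": force on a finger pad.
Only numpy, scipy, OpenCV 4.12 (cv2) and the standard library are available. Lean on these libraries where they do the work, as an engineer would, in place of code of your own. Each camera call takes 0.05 s, during which the arm holds its last target. There are 200 camera calls.

## Working session

There is one attempt and no reset: what is moved stays moved. The work goes in short steps, Python scripts to look and compute and a shell command to move; the robot and the scene stay as the last step left them, time stands still between calls to the robot, and variables do not carry over. Pictures are saved under pics/ and viewed, at most 10 in all, crops included, and the job is handed in when it is done.

```bash
mkdir -p pics
cat > h.py <<'E'
from cell import *
import numpy as np, cv2
from scipy.spatial.transform import Rotation as R
def ray(cam,px,cal=None):
    c=cal or get_calibration(cam);K=np.array(c["K"]);T=np.array(c["extrinsics"])
    u=(px[0]-K[0,2])/K[0,0];v=(px[1]-K[1,2])/K[1,1]
    if cam=="wrist":
        r=np.hypot(u,v);s=np.sin(r)/r if r>1e-9 else 1;d=np.array([u*s,-v*s,-np.cos(r)])
    else: d=np.array([u,-v,-1])
    return T[:3,3],T[:3,:3]@(d/np.linalg.norm(d))
def atz(cam,px,z,cal=None):
    o,d=ray(cam,px,cal);return o+d*(z-o[2])/d[2]
def proj(cam,p,cal=None):
    c=cal or get_calibration(cam);K=np.array(c["K"]);T=np.array(c["extrinsics"])
    q=T[:3,:3].T@(np.array(p)-T[:3,3]);x,y,z=q[0],-q[1],-q[2]
    if cam=="wrist":
        h=np.hypot(x,y);t=np.arctan2(h,z);x,y,z=x/h*t,y/h*t,1
    return np.array([K[0,0]*x/z+K[0,2],K[1,1]*y/z+K[1,2]])
E
python3 - <<'E'
from h import *
s=get_state();print({k:np.round(v,3).tolist() for k,v in s.items()})
for c in("top","side"):
    im=capture(c);cv2.imwrite(f"pics/{c}0.png",im)
    print(c,np.round(get_calibration(c)["extrinsics"],3).tolist(),np.round(get_calibration(c)["K"],1).tolist())
    for n in("stand","screw_top","bar_handle","flap_edge","flap_hinge","die_button","shim_case","spare_punch"):
        for o in outline_of(c,n)[:2]:
            r=o["region"];ys,xs=np.nonzero(r)
            print(c,n,round(o["conf"],2),np.round(o["position"],1),(xs.min(),xs.max(),ys.min(),ys.max()) if len(xs) else None)
E
```

```text
{'clock': 0.0, 'joint_positions': [73.183, 40.513, -1.581, 85.084, 1.259, 54.482, -4.326], 'qd': [0.087, -0.011, 0.029, 0.011, 0.063, 0.003, -0.058], 'effort': [0.002, -88.32, 1.235, -23.617, 0.017, 0.007, -0.0], 'position': [0.143, -0.557, 0.245], 'ee_rot': [-179.938, 0.001, 14.426], 'force': [-0.556, -0.699, 0.869], 'moment': [-0.037, 0.021, 0.032], 'finger_force': 0.0, 'opening': 0.999}
top [[0.016, 0.983, -0.185, 0.465], [-1.0, 0.019, 0.012, 0.08], [0.016, 0.184, 0.983, 0.888], [0.0, 0.0, 0.0, 1.0]] [[406.1, 0.0, 278.6], [0.0, 406.1, 214.0], [0.0, 0.0, 1.0]]
top stand 0.94 [247.1 234. ] (np.int64(190), np.int64(302), np.int64(195), np.int64(278))
top screw_top 0.92 [330.7 246.8] (np.int64(306), np.int64(364), np.int64(235), np.int64(255))
top bar_handle 0.71 [333.1 244.8] (np.int64(308), np.int64(363), np.int64(236), np.int64(255))
top flap_edge 0.72 [245.6 217.4] (np.int64(189), np.int64(292), np.int64(195), np.int64(243))
top flap_hinge 0.75 [246.9 221.2] (np.int64(189), np.int64(292), np.int64(195), np.int64(243))
top die_button 0.54 [328.8 190.3] (np.int64(320), np.int64(338)
[... 557 characters left out ...]
, np.int64(159), np.int64(221))
side bar_handle 0.6 [328.6 188.2] (np.int64(311), np.int64(342), np.int64(159), np.int64(215))
side bar_handle 0.55 [276.1 215.4] (np.int64(230), np.int64(321), np.int64(169), np.int64(267))
side flap_edge 0.6 [278.  220.2] (np.int64(230), np.int64(321), np.int64(169), np.int64(266))
side flap_hinge 0.76 [277.3 217.3] (np.int64(231), np.int64(321), np.int64(169), np.int64(266))
side die_button 0.75 [266.3 199.1] (np.int64(259), np.int64(276), np.int64(192), np.int64(211))
side shim_case 0.71 [357.2 328.1] (np.int64(330), np.int64(380), np.int64(307), np.int64(349))
side spare_punch 0.67 [238.6 336.5] (np.int64(229), np.int64(249), np.int64(319), np.int64(352))
```

View pics/top0.png

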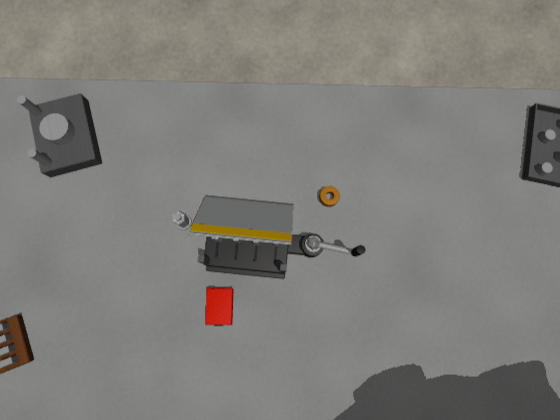

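View pics/side0.png

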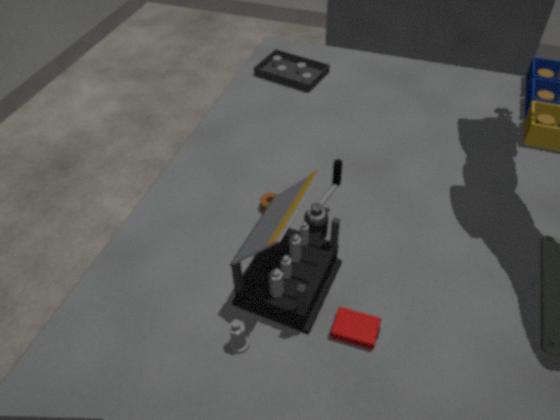

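Run:
```python
from h import *
def tri(a,b):
    (o1,d1),(o2,d2)=ray("top",a),ray("side",b)
    t=np.linalg.lstsq(np.c_[d1,-d2],o2-o1,rcond=None)[0]
    p,q=o1+t[0]*d1,o2+t[1]*d2;return np.round((p+q)/2,4),round(np.linalg.norm(p-q),4)
print("handle top z.128",atz("top",(361,249.5),.128),atz("side",(338,161),.128))
print("handle tri",tri((361,249.5),(338,161)))
print("screw z.066?",atz("top",(312,243),.075),atz("side",(317,208),.075))
st=outline_of("top","stand")[0]["region"];sc=cv2.imread("pics/top0.png")
yel=lambda im:((im[:,:,2]>150)&(im[:,:,1]>100)&(im[:,:,0]<80))
for c in("top","side"):
    m=yel(cv2.imread(f"pics/{c}0.png")).astype(np.uint8);n,l,s,ce=cv2.connectedComponentsWithStats(m)
    i=[k for k in range(1,n) if s[k,4]>100]
    for k in i: print(c,s[k],ce[k],cv2.boxPoints(cv2.minAreaRect(np.argwhere(l==k)[:,::-1].astype(np.float32))).round().tolist())
for c in ("top","side"):
  im=cv2.imread(f"pics/{c}0.png");x,y,w,h=(170,180,210,150) if c=="top" else (220,150,170,210)
  cv2.imwrite(f"pics/{c}crop.png",cv2.resize(im[y:y+h,x:x+w],None,fx=3.5 if c=="top" else 2.8,fy=3.5 if c=="top" else 2.8,interpolation=cv2.INTER_CUBIC))
```

```text
handle top z.128 [ 0.54287055 -0.08515341  0.128     ] [ 0.54278699 -0.08322601  0.128     ]
handle tri (array([ 0.5432, -0.0856,  0.1259]), np.float64(0.0002))
screw z.066? [0.55963577 0.00193713 0.075     ] [0.55829338 0.00137458 0.075     ]
top [321 187  18  17 177] [329.8079096  195.24293785] [[321.0, 187.0], [338.0, 187.0], [338.0, 203.0], [321.0, 203.0]]
```

View pics/topcrop.png

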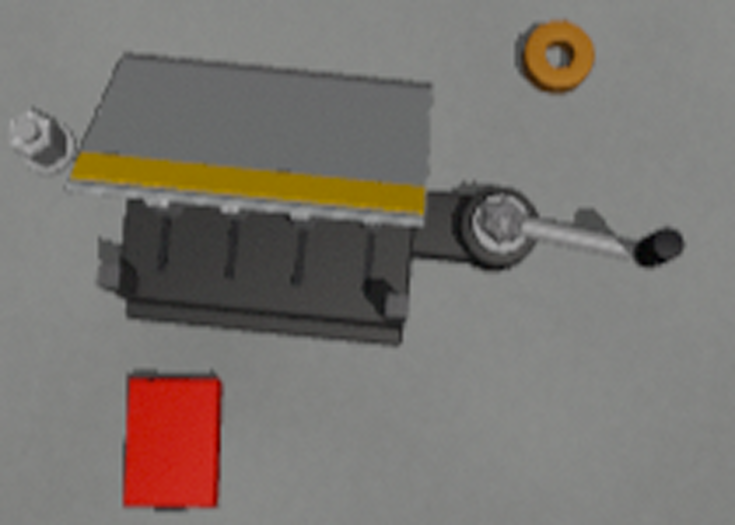

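```bash
python3 -m pendant '{"slide":[[0.3,-0.2,0],[0.75,-0.47,0],[0.75,-0.47,0],[0.75,-0.47,0],[0.75,-0.47,0],[0.75,-0.47,0],[0.75,-0.47,0],[0.75,-0.47,0]],"rot":[[0,0,0],[0,0,0],[0,0,0],[0,0,0],[0,0,0],[0,0,0],[0,0,0],[0,0,0]],"jaw":[0,0,0,0,0,0,0,0]}'
python3 -m pendant '{"slide":[[0.85,-0.53,0],[0.85,-0.53,0],[0.85,-0.53,0],[0.85,-0.53,0],[0.85,-0.53,0],[0.85,-0.53,0],[0.85,-0.53,0],[0.4,-0.25,0]],"rot":[[0,0,0],[0,0,0],[0,0,0],[0,0,0],[0,0,0],[0,0,0],[0,0,0],[0,0,0]],"jaw":[0,0,0,0,0,0,0,0]}'
python3 -m pendant '{"slide":[[0,0,0],[0,0,0],[0,0,0],[0,0,0],[0,0,0],[0,0,0],[0,0,0],[0,0,0]],"rot":[[0,0,0.88],[0,0,0.88],[0,0,0.88],[0,0,0.88],[0,0,0.88],[0,0,0.88],[0,0,0.88],[0,0,0]],"jaw":[0,0,0,0,0,0,0,0]}'
python3 - <<'E'
from h import *
import cell
print("overhang",[ (n,getattr(cell,n)) for n in dir(cell) if "over" in n])
s=get_state();print(s["position"],s["ee_rot"],s["force"],s["opening"])
cal=get_calibration("wrist");im=capture("wrist")
for p in [(.543,-.085,.128),(.559,.0017,.066)]: 
    q=proj("wrist",p,cal);print(p,q);cv2.circle(im,tuple(int(v) for v in q),3,(0,255,0),1)
cv2.imwrite("pics/w1.png",im)
E
```

```text
clock: 1.62
position: [0.3244, -0.365, 0.2454]
ee_rot: [180.0, -0.0, 14.4]
force: [1.4, -1.2, 0.4]
opening: -0.002
finger_force: 0.0
clock: 2.28
position: [0.5327, -0.145, 0.2451]
ee_rot: [-179.9, -0.1, 14.7]
force: [-0.4, 0.1, -0.4]
opening: 0.0
finger_force: 0.0
clock: 2.95
position: [0.5301, -0.1495, 0.2453]
ee_rot: [-180.0, 0.0, -10.4]
force: [0.0, 0.3, -1.0]
opening: -0.001
finger_force: 0.0
overhang [('finger_overhang', 0.014)]
[ 0.53006873 -0.14952877  0.24529182] [-1.79999642e+02  1.16658871e-03 -1.03827691e+01] [ 0.03382734  0.27994077 -0.97224051] -0.001444425007037008
(0.543, -0.085, 0.128) [197.21775616 205.82631033]
(0.559, 0.0017, 0.066) [131.40730951 188.37704626]
```

View pics/w1.png

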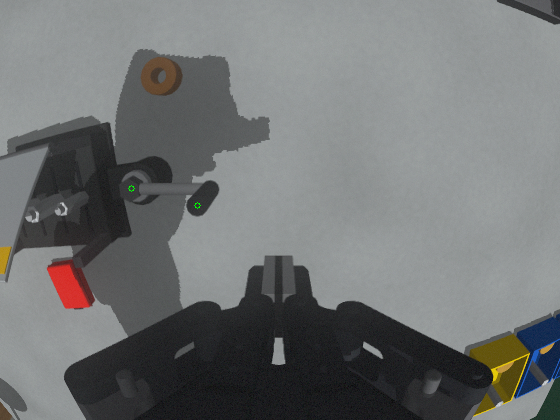

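```bash
python3 -m pendant '{"slide":[[0.5,-0.8,0],[0.5,-0.85,0],[0,0,0.7],[0,0,0.9],[0,0,0.9],[0,0,0.7],[0,0,0.3],[0,0,0]],"rot":[[0,0,0],[0,0,0],[0,0,0],[0,0,0],[0,0,0],[0,0,0],[0,0,0],[0,0,0]],"jaw":[0,0,0,0,0,0,0,0]}'
python3 - <<'E'
from h import *
s=get_state();print(s["position"],s["ee_rot"],s["force"],s["opening"])
cal=get_calibration("wrist");im=capture("wrist");cv2.imwrite("pics/w2.png",im)
E
```

```text
clock: 3.67
position: [0.5799, -0.0916, 0.1026]
ee_rot: [-180.0, 0.2, -10.1]
force: [-0.2, -0.0, -0.7]
opening: -0.001
finger_force: 0.0
[ 0.57987389 -0.09157337  0.10264854] [-179.9912498     0.24082049  -10.08740778] [-0.21723329 -0.02611465 -0.65033135] -0.0013429886011220797
```

View pics/w2.png

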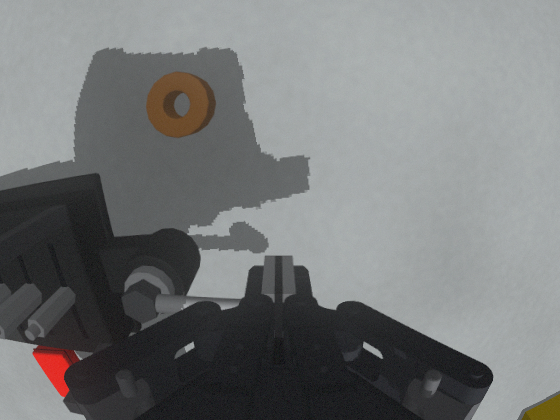

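```bash
python3 -m pendant '{"slide":[[-0.12,0,0],[-0.12,0,0],[-0.08,0,0],[-0.04,0,0],[0,0,0],[0,0,0]],"rot":[[0,0,0],[0,0,0],[0,0,0],[0,0,0],[0,0,0],[0,0,0]],"jaw":[0,0,0,0,0,0]}'
for i in 1; do python3 -m pendant '{"slide":[[-0.01,0,0],[-0.01,0,0],[-0.01,0,0],[-0.01,0,0],[0,0,0]],"rot":[[0,0,0],[0,0,0],[0,0,0],[0,0,0],[0,0,0]],"jaw":[0,0,0,0,0]}'; done
```

```text
clock: 4.22
position: [0.567, -0.0892, 0.1057]
ee_rot: [-180.0, -0.0, -10.2]
force: [1.1, 0.8, 0.5]
opening: 0.002
finger_force: 0.0
clock: 4.63
position: [0.5653, -0.0889, 0.1053]
ee_rot: [-180.0, 0.0, -10.2]
force: [0.5, -0.9, 0.4]
opening: 0.0
finger_force: 0.0
```

```bash
python3 -m pendant '{"slide":[[-0.008,0,0],[-0.008,0,0],[-0.008,0,0],[0,0,0],[0,0,0]],"rot":[[0,0,0],[0,0,0],[0,0,0],[0,0,0],[0,0,0]],"jaw":[0,0,0,0,0]}'
```

```text
clock: 5.05
position: [0.5644, -0.0888, 0.1053]
ee_rot: [-180.0, 0.0, -10.2]
force: [0.4, 0.2, -0.7]
opening: 0.001
finger_force: 0.0
```

```bash
python3 -m pendant '{"slide":[[-0.005,0,0],[-0.005,0,0],[-0.005,0,0],[0,0,0],[0,0,0]],"rot":[[0,0,0],[0,0,0],[0,0,0],[0,0,0],[0,0,0]],"jaw":[0,0,0,0,0]}'
```

```text
clock: 5.47
position: [0.5638, -0.0887, 0.1053]
ee_rot: [-180.0, -0.0, -10.2]
force: [-0.2, 0.2, 0.3]
opening: -0.002
finger_force: 0.0
```

```bash
python3 -m pendant '{"slide":[[-0.005,0,0],[-0.005,0,0],[-0.005,0,0],[0,0,0]],"rot":[[0,0,0],[0,0,0],[0,0,0],[0,0,0]],"jaw":[0,0,0,0]}'
```

```text
clock: 5.8
position: [0.5634, -0.0886, 0.1054]
ee_rot: [-180.0, -0.0, -10.2]
force: [1.2, -1.2, -0.3]
opening: -0.002
finger_force: 0.9
```

```bash
python3 -m pendant '{"slide":[[-0.005,0,0],[-0.005,0,0],[-0.005,0,0],[0,0,0]],"rot":[[0,0,0],[0,0,0],[0,0,0],[0,0,0]],"jaw":[0,0,0,0]}'
```

```text
clock: 6.13
position: [0.5629, -0.0885, 0.1054]
ee_rot: [-180.0, -0.0, -10.2]
force: [4.6, -1.2, -0.7]
opening: 0.002
finger_force: 2.4
```

```bash
python3 -m pendant '{"slide":[[-0.005,0,0],[-0.005,0,0],[0,0,0],[0,0,0]],"rot":[[0,0,0],[0,0,0],[0,0,0],[0,0,0]],"jaw":[0,0,0,0]}'
```

```text
clock: 6.47
position: [0.5626, -0.0885, 0.1054]
ee_rot: [-180.0, -0.1, -10.2]
force: [5.7, -1.3, -2.6]
opening: -0.002
finger_force: 3.1
```

```bash
python3 -m pendant '{"slide":[[-0.008,0,0],[-0.008,0,0],[0,0,0],[0,0,0]],"rot":[[0,0,0],[0,0,0],[0,0,0],[0,0,0]],"jaw":[0,0,0,0]}'
python3 - <<'E'
from h import *
s=get_state();print(s["position"],s["force"])
E
```

```text
clock: 6.8
position: [0.5623, -0.0884, 0.1055]
ee_rot: [-180.0, -0.1, -10.2]
force: [8.0, -1.8, -2.2]
opening: -0.002
finger_force: 4.1
[ 0.56234398 -0.08840659  0.10547217] [ 7.96697461 -1.76675624 -2.20239152]
```

```bash
python3 -m pendant '{"slide":[[-0.01,0,0],[0,0,0],[0,0,0],[0,0,0]],"rot":[[0,0,0],[0,0,0],[0,0,0],[0,0,0]],"jaw":[0,0,0,0]}'
```

```text
clock: 7.13
position: [0.5621, -0.0883, 0.1055]
ee_rot: [-180.0, -0.1, -10.2]
force: [9.3, -1.5, -3.8]
opening: 0.002
finger_force: 4.8
```

```bash
python3 -m pendant '{"slide":[[0,0,0],[0,0,0],[0,0,0],[0,0,0]],"rot":[[0,0,0],[0,0,0],[0,0,0],[0,0,0]],"jaw":[0,0,0,0]}'
```

```text
clock: 7.47
position: [0.5621, -0.0884, 0.1055]
ee_rot: [-180.0, -0.1, -10.2]
force: [8.9, -1.4, -4.6]
opening: 0.002
finger_force: 4.8
```

```bash
python3 -m pendant '{"slide":[[0,0,0],[0,0,0],[0,0,0],[0,0,0],[0,0,0],[0,0,0],[0,0,0],[0,0,0]],"rot":[[0,0,0],[0,0,0],[0,0,0],[0,0,0],[0,0,0],[0,0,0],[0,0,0],[0,0,0]],"jaw":[0,0,0,0,0,0,0,0]}'
python3 -m pendant '{"slide":[[0,0,0],[0,0,0],[0,0,0],[0,0,0],[0,0,0],[0,0,0],[0,0,0],[0,0,0]],"rot":[[0,0,0],[0,0,0],[0,0,0],[0,0,0],[0,0,0],[0,0,0],[0,0,0],[0,0,0]],"jaw":[0,0,0,0,0,0,0,0]}'
python3 -m pendant '{"slide":[[0,0,0],[0,0,0],[0,0,0],[0.1,0,0],[0.25,0,0],[0.25,0,0],[0,0,0],[0,0,0]],"rot":[[0,0,0],[0,0,0],[0,0,0],[0,0,0],[0,0,0],[0,0,0],[0,0,0],[0,0,0]],"jaw":[0,0,0,0,0,0,0,0]}'
```

```text
clock: 8.13
position: [0.5621, -0.0884, 0.1055]
ee_rot: [-180.0, -0.1, -10.2]
force: [9.2, -1.6, -2.6]
opening: -0.0
finger_force: 4.8
clock: 8.8
position: [0.5622, -0.0884, 0.1055]
ee_rot: [-180.0, -0.1, -10.2]
force: [9.6, -2.5, -3.8]
opening: -0.001
finger_force: 4.8
clock: 9.47
position: [0.5843, -0.0924, 0.105]
ee_rot: [-180.0, 0.1, -10.2]
force: [-0.3, 0.1, -0.5]
opening: -0.0
finger_force: 0.0
```

Run:
```python
from h import *
from scipy.optimize import least_squares
px=np.array([(125,55),(432,84),(72,183),(425,215)])/3.5+[170,180]
cal=get_calibration("top");cs=get_calibration("side")
def pt(v,r,w,n=.002):
    x,y,a,t=v;ex=np.array([np.cos(a),np.sin(a),0]);ey=np.array([-np.sin(a),np.cos(a),0]);z=np.array([0,0,1])
    return np.array([x,y,.125])+.06*ex+w*ey+r*(-np.cos(t)*ex+np.sin(t)*z)+n*(np.sin(t)*ex+np.cos(t)*z)
K=[(0,.085,.004),(0,-.085,.004),(.13,.085,.004),(.13,-.085,.004)]
def f(v):
    e=[proj("top",pt(v,*k),cal)-p for k,p in zip(K,px)]
    sc=v[:2]-.135*np.array([-np.sin(v[2]),np.cos(v[2])])-[.559,.0017]
    return np.r_[np.ravel(e),sc/.002]
s=least_squares(f,[.572,.136,-.1,1.]);print(s.x,np.degrees(s.x[2]),s.fun.round(1))
print("side corners",[proj("side",pt(s.x,*k),cs).round() for k in K])
for t in np.linspace(s.x[3],0,6):
    v=s.x.copy();v[3]=t;print(round(t,2),"r.113",pt(v,.113,0,.004).round(4),"edge",pt(v,.13,0,.004).round(4))
```

```text
[ 0.57112282  0.13227635 -0.08042405  0.86466292] -4.607958494084238 [-0.5 -0.   0.1  0.4 -1.9 -0.5  0.6  0.6  0.6 -2. ]
side corners [array([231., 263.]), array([275., 195.]), array([277., 239.]), array([320., 165.])]
0.86 r.113 [0.5609 0.1331 0.2136] edge [0.5499 0.134  0.2265]
0.69 r.113 [0.5467 0.1342 0.2002] edge [0.5337 0.1353 0.211 ]
0.52 r.113 [0.5351 0.1352 0.1845] edge [0.5204 0.1364 0.1929]
0.35 r.113 [0.5263 0.1359 0.1671] edge [0.5104 0.1372 0.1728]
0.17 r.113 [0.5207 0.1363 0.1484] edge [0.504  0.1377 0.1513]
0.0 r.113 [0.5183 0.1365 0.129 ] edge [0.5013 0.1379 0.129 ]
```

```bash
python3 -m pendant '{"slide":[[0,0,-0.5],[0,0,-0.9],[0,0,-0.9],[0,0,-0.9],[0,0,-0.9],[0,0,-0.9],[0,0,-0.2],[0,0,0]],"rot":[[0,0,0],[0,0,0],[0,0,0],[0,0,0],[0,0,0],[0,0,0],[0,0,0],[0,0,0]],"jaw":[0,0,0,0,0,0,0,0]}'
```

```text
clock: 10.13
position: [0.5848, -0.0925, 0.3157]
ee_rot: [-180.0, -0.2, -10.2]
force: [-0.3, 1.0, -0.2]
opening: -0.001
finger_force: 0.0
```

```bash
python3 -m pendant '{"slide":[[-0.1,-0.5,0],[-0.2,-0.95,0],[-0.2,-0.95,0],[-0.2,-0.95,0],[-0.2,-0.95,0],[-0.2,-0.95,0],[-0.03,-0.28,0],[0,0,0]],"rot":[[0,0,0],[0,0,0],[0,0,0],[0,0,0],[0,0,0],[0,0,0],[0,0,0],[0,0,0]],"jaw":[0,0,0,0,0,0,0,0]}'
python3 - <<'E'
from h import *
s=get_state();print(s["position"],s["ee_rot"],s["force"])
cv2.imwrite("pics/s2.png",capture("side")[100:380,150:450].repeat(2,0).repeat(2,1))
E
```

```text
clock: 10.8
position: [0.5785, 0.137, 0.3118]
ee_rot: [-180.0, 0.2, -9.9]
force: [0.0, -0.8, -0.9]
opening: 0.001
finger_force: 0.0
[0.57846308 0.13698398 0.31175984] [-1.79967772e+02  1.58381158e-01 -9.93382216e+00] [ 0.02868602 -0.82564878 -0.90221477]
```

View pics/s2.png

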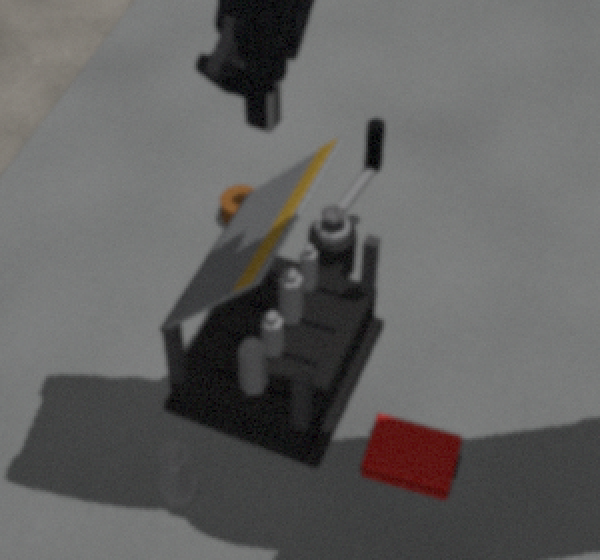

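```bash
python3 -m pendant '{"slide":[[0,0,0.4],[0,0,0.6],[0,0,0.5],[0,0,0.3],[0,0,0.1],[0,0,0.1],[0,0,0]],"rot":[[0,0,0],[0,0,0],[0,0,0],[0,0,0],[0,0,0],[0,0,0],[0,0,0]],"jaw":[0,0,0,0,0,0,0]}'
python3 -m pendant '{"slide":[[0,0,0.1],[0,0,0.1],[-0.1,0,0.1],[-0.1,0,0.1],[-0.1,0,0.1],[0,0,0]],"rot":[[0,0,0],[0,0,0],[0,0,0],[0,0,0],[0,0,0],[0,0,0]],"jaw":[0,0,0,0,0,0]}'
```

```text
clock: 11.43
position: [0.5795, 0.1324, 0.2331]
ee_rot: [180.0, 0.0, -10.3]
force: [-0.3, 0.6, -0.5]
opening: 0.001
finger_force: 0.0
clock: 11.93
position: [0.5668, 0.1356, 0.2128]
ee_rot: [180.0, 0.1, -10.2]
force: [-0.7, -0.4, -0.4]
opening: 0.003
finger_force: 0.0
```

```bash
python3 -m pendant '{"slide":[[-0.1,0,0.15],[-0.1,0,0.15],[-0.1,0,0.2]],"rot":[[0,0,0],[0,0,0],[0,0,0]],"jaw":[0,0,0]}'
python3 - <<'E'
from h import *
cv2.imwrite("pics/s3.png",capture("side")[100:380,150:450].repeat(2,0).repeat(2,1))
E
```

```text
clock: 12.18
position: [0.5556, 0.1376, 0.193]
ee_rot: [-180.0, -0.0, -10.2]
force: [0.6, -0.7, 1.9]
opening: 0.002
finger_force: 1.0
```

View pics/s3.png

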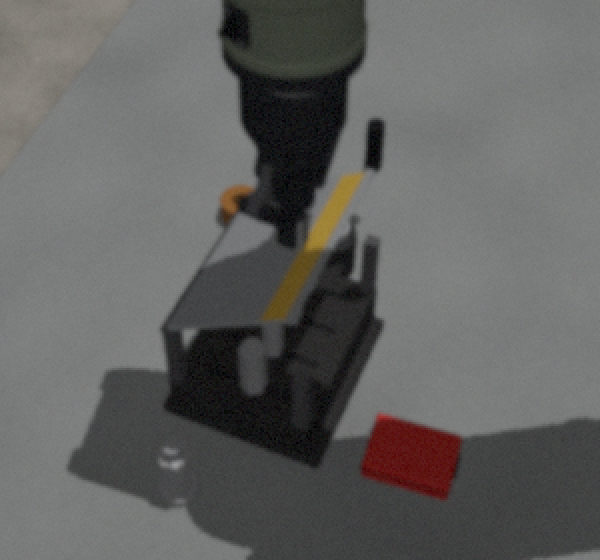

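```bash
python3 -m pendant '{"slide":[[-0.12,0,0.2],[-0.12,0,0.2],[-0.1,0,0.2],[-0.05,0,0.2],[0,0,0.1],[0,0,0.1]],"rot":[[0,0,0],[0,0,0],[0,0,0],[0,0,0],[0,0,0],[0,0,0]],"jaw":[0,0,0,0,0,0]}'
python3 -m pendant '{"slide":[[0,0,0.04],[0,0,0.04],[0,0,0]],"rot":[[0,0,0],[0,0,0],[0,0,0]],"jaw":[0,0,0]}'
```

```text
clock: 12.73
position: [0.5404, 0.1404, 0.1529]
ee_rot: [-180.0, 0.0, -10.2]
force: [-1.7, 0.5, 2.0]
opening: 0.001
finger_force: 0.8
clock: 12.98
position: [0.5407, 0.1403, 0.15]
ee_rot: [-180.0, 0.0, -10.2]
force: [-0.8, 0.1, 0.5]
opening: -0.001
finger_force: 0.0
```

```bash
python3 -m pendant '{"slide":[[0,0,0.05],[0,0,0.05],[0,0,0.03],[0,0,0]],"rot":[[0,0,0],[0,0,0],[0,0,0],[0,0,0]],"jaw":[0,0,0,0]}'
```

```text
clock: 13.32
position: [0.5406, 0.1403, 0.1447]
ee_rot: [-180.0, 0.0, -10.2]
force: [-0.6, 0.1, 0.1]
opening: 0.006
finger_force: 0.0
```

```bash
python3 -m pendant '{"slide":[[0,0,0.03],[0,0,0.03],[0,0,0]],"rot":[[0,0,0],[0,0,0],[0,0,0]],"jaw":[0,0,0]}'
```

```text
clock: 13.57
position: [0.5406, 0.1403, 0.143]
ee_rot: [-180.0, -0.0, -10.2]
force: [-3.3, -0.3, 9.3]
opening: 0.001
finger_force: 4.7
```

```bash
python3 -m pendant '{"slide":[[0,0,0.03],[0,0,0.02],[0,0,0],[0,0,0]],"rot":[[0,0,0],[0,0,0],[0,0,0],[0,0,0]],"jaw":[0,0,0,0]}'
```

```text
clock: 13.9
position: [0.5407, 0.1403, 0.1426]
ee_rot: [-179.9, -0.1, -10.2]
force: [-13.2, -1.8, 47.0]
opening: -0.004
finger_force: 23.1
```

```bash
python3 -m pendant '{"slide":[[0,0,-0.1],[0,0,-0.4],[0,0,-0.8],[0,0,-0.9],[0,0,-0.9],[0,0,-0.5],[0,0,0],[0,0,0]],"rot":[[0,0,0],[0,0,0],[0,0,0],[0,0,0],[0,0,0],[0,0,0],[0,0,0],[0,0,0]],"jaw":[0,0,0,0,0,0,0,0]}'
python3 - <<'E'
from h import *
cv2.imwrite("pics/s4.png",capture("side")[100:380,150:450].repeat(2,0).repeat(2,1));a=cv2.imread("pics/top0.png");b=capture("top")
for c in("top","side"):
  for n in("die_button","shim_case","spare_punch"): print(c,n,[(np.round(o["position"],1),round(o["conf"],2)) for o in outline_of(c,n)[:1]])
E
```

```text
clock: 14.57
position: [0.5408, 0.1404, 0.2851]
ee_rot: [-179.9, -0.1, -10.2]
force: [-0.6, 1.1, -0.9]
opening: -0.001
finger_force: 0.0
top die_button [(array([329.1, 192.7]), 0.78)]
top shim_case []
top spare_punch [(array([283.8, 240. ]), 0.53)]
side die_button [(array([266.8, 195.8]), 0.53)]
side shim_case [(array([355.8, 327.4]), 0.77)]
side spare_punch [(array([237.7, 337.4]), 0.86)]
```

View pics/s4.png

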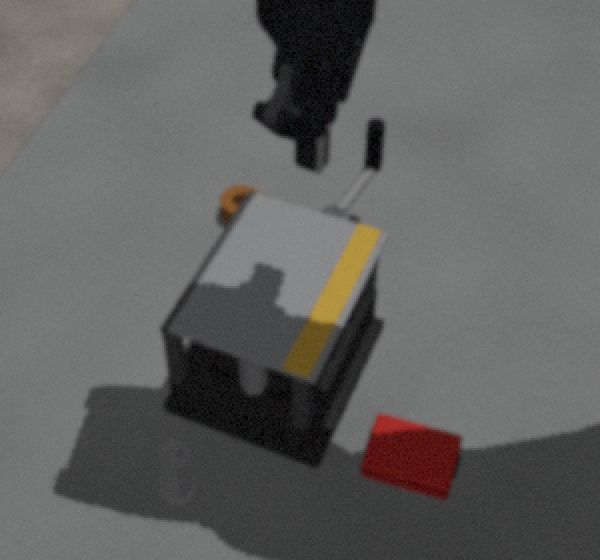

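The picture shows the flap lying flat: its yellow stripe runs from (368,230) to (305,370). The crank handle is still at (375,145), and the die button, red case and spare punch haven't moved.

```bash
python3 -c "
from cell import *
print(job_done())"
```

```text
the job is handed in; nothing more can be done
None
```

I pushed the crank handle clockwise at about 9.5 N for roughly two seconds and let go (the screw shows no sign of turning), then folded the flap flat, briefly pressing it at 47 N with the fingertips at its stop; the die button, shim case and spare punch stayed put, and the job was handed in at about 15 s, with no verdict returned.

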